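Stand a speed-controller module in the soldering jig and lock it

ROBOT

A 6-joint arm with a two-finger parallel gripper is mounted at the origin on the work surface. World frame = base frame: x ahead of the robot, y to its left, z up, the work surface at z = 0. Lengths are in mm, angles in degrees, forces in N, time in s.
With the tool pointing down it reaches from about 350 to 850 mm from the base axis. Payload 8.1 kg.
Tool frame: the origin (TCP) lies on the mounting face of the last link; the fingertips stand 186 mm ahead of it and the grasp point (between the pads) lies 167 mm ahead of it (robot.finger_overhang is the distance from the TCP to the fingertips, in mm); z points along the fingers, y is the direction in which the jaws open and shut (so a half turn about z gives the same grasp; the last joint's range is limited). The gripper opens to 93 mm and grips with 3 to 60 N. Pads are 15 mm wide; open, the fingers measure 128 mm over their backs; the gripper's body (75 mm by 188 mm) begins 65 mm behind the grasp point.
Start: joints at [-70.21, 7.471, 85.268, -0, 87.261, -4.893], TCP at [250.579, -545.176, 404.735] pointing down, gripper open.
Joint ranges: [-169.43, 169.43], [-51.17, 129.36], [1.28, 143.12], [-76.62, 256.62], [0, 156.53], [-152.29, 152.29]. Speed limits (degrees/s): [136.94, 136.94, 159.86, 180, 180, 180].

INTERFACE

Orientations are given as a 3x3 rotation matrix whose columns are the frame's x, y, z axes.
In Python, from bench import readout, cams, ticket, finder, robot gives the robot as it stands.
- The arm moves only by the tool jog_arm, never from a script. Its argument "steps" is a list that holds one entry, the list of rows, each a list of 5 numbers: the finger opening in cm, from 0 to 9.3, then the shift along the tool's x, y, z in cm, then the turn about the tool's z in rad. A call has 1 to 12 rows; each row shifts and turns the commanded pose from where the row before left it, along the tool's axes as they then stand; what a row does not reach is not made up. A row lasts 1/8 s, in which the tool goes at most 62.5 mm and 10.7 degrees, less where a joint would pass 70% of its speed; a pose out of reach is approached as far as the arm can. A call is refused whole if a number of a shift passes 6.25 or a number of a turn 0.188, either way. A call with a gripper value outside its range is refused whole. The fingers move at their own pace and stop on an object; "squeeze" is the grip in N (left out, the last holds). Time passes only in rows, so rows that do not move let the fingers close. It gives the time, the measured TCP pose, the force and the opening at its end, in the units of the state.
- readout.get_state(): the state, without advancing time (a new reading comes with each control period).
- cams.get_image(name): name is "scene" or "top" or "wrist"; returns (picture, depth): 420x560x3 uint8, blue, green, red; 420x560 float32, mm along the optical axis (not along the pixel's ray), 0 where there is no reading.
- cams.calibration(name): a dict with "fx", "fy", "cx", "cy" (pixels), "rvec" (rotation vector, rad) and "tvec" (3), from world to camera coordinates, as OpenCV has them. Camera axes: x right, y down, z forward; pixel columns grow to the right and rows downward; lengths in mm; the calibration is good to about 2 mm. A picture is of the moment at which its call begins: read the wrist's pose just before it. calibration takes no time and is no camera call; for the wrist camera it gives the pose at the moment of the call.
- ticket.job_done(): hands the job in, once; it reports no verdict.
Trained networks look in the newest picture that a camera, given by its name, has taken for a name from the list of things; names that differ only in an ending like _2 or _b are one class to them, and where a whole thing is asked for, a point or a joint stands for the part that bears it (a point fixed in the world has none). Each returns a list of dicts, best first, with "confidence" (0 to 1); they miss things now and then, are a little off and sometimes report something else, mostly with a low value. They report only what shows in the picture. A call takes as long as a camera call. They do not tell look-alikes from the thing itself.
- finder.recognise(camera, target): "at" ([column, row] in pixels, amid what is visible of it).
The state is a dict: "time": time; "joints": joint angles; "joint_vel": joint speeds; "joint_torque": joint torques, N m; "position": TCP position; "tcp_rot": TCP orientation; "contact_force": force on the tool from outside, world axes, zero at the start; "torque": the same for the moment, N m; "finger_gap": opening from 0.0 (shut) to 1.0 (fully open).
Only numpy, scipy, OpenCV 4.12 (cv2) and the standard library are available. Lean on these libraries where they do the work, as an engineer would, in place of code of your own. Each camera call takes 0.05 s, during which the arm holds its last target. There are 200 camera calls.

TASK

Take the module with the blue heatsinks out of the wooden rack and stand it on its foot in the slot of the soldering jig, brass pads up, fully down on the slot's floor, without letting it drop. Once it stands there and you have let go of it, swing the jig's steel keeper by its red pin all the way to its stop, over the end of the module. Leave the other two modules, the solder spool and the motor where they are.

Things in the scene. Friction and masses are not known exactly. Their poses are not given: they have to be found in the camera images.
- blue_module: the module to move: an upright slab with blue finned heatsinks and four brass solder pads on its top edge, 50 (x) x 12 (y) x 75 mm tall (z), about 80 g, the same both ways round. Grip it across its 12 mm thickness near the top. It starts in one of the rack's three slots, its foot 18 mm deep and loose by 3 mm overall. Origin: centre of its underside, z up
- rack: fixed light wooden rack block, 80 (x) x 190 (y) x 25 mm tall, with three slots long along its x, at y = -75, 0 and +75 mm; slot floors are 7 mm above the bench. Origin: centre of its underside
- red_module: motor speed-controller module with red finned heatsinks, same size as the blue one (50 x 12 x 75 mm), standing in another rack slot; leave it. Origin: centre of its underside
- grey_module: motor speed-controller module with grey finned heatsinks, same size as the blue one (50 x 12 x 75 mm), standing in another rack slot; leave it. Origin: centre of its underside
- spool: blue solder spool, 58 mm diameter, 32 mm tall, standing on the bench; leave it. Origin: centre of its underside
- motor: small black brushless motor, 40 mm diameter, 44 mm tall with its shaft, standing on the bench; leave it. Origin: centre of its underside
- slot_floor (a point): centre of the floor of the soldering jig's slot (fixed grey block, 80 x 70 mm, 28 mm tall). The slot is 52 mm long (along this point's x) by 14 mm wide (along its y) and 20 mm deep, floor 8 mm above the bench, chamfered mouth; a fully seated module's top is 83 mm above the bench. The axes are the jig's: z up; the keeper's post stands at x = -70 mm
- keeper_pivot (a point): the keeper's upright hinge axis, on top of the 16 mm post, 70 mm from the slot's centre along the jig's -x, 86 mm above the bench (the underside of the keeper). Axes as the jig's
- keeper_pin (a point): centre of the top of the keeper's upright red pin (10 mm diameter, 24 mm tall, top 115 mm above the bench), 40 mm from the hinge axis; pinch or push it. The keeper is a flat steel bar 14 mm wide, 5 mm thick, reaching 60 mm from the hinge axis, underside 86 mm above the bench: it passes 3 mm over a seated module. Its x runs along the bar, away from the hinge
- keeper (a joint): the keeper's angle in rad: 0 = at its stop, the bar pointing along the jig's +x over the end of the slot (closed); it grows anticlockwise seen from above as it opens, to 1.95; stays where it is left
Mind the look-alikes: they are no part of the job. What is meant by the part that bears slot_floor is not purple, and is the larger of those in its own colour. What is shaped like the blue_module but purple is not meant.

How it is judged:
By the outcome, as a careful person would: the job done as asked, in the order asked, and still so for the second after the job is handed in, with the robot touching nothing.
It also fails if it takes over 61 s, if anything falls off the work surface, if the arm or the gripper's body presses on something with over 40 N, if the wrist force passes 120 N, or if a joint passes its speed limit or range.

## Working session

There is one attempt and no reset: what is moved stays moved. The work goes in short steps, Python scripts to look and compute and a tool call to move; the robot and the scene stay as the last step left them, time stands still between calls to the robot, and variables do not carry over. Pictures are saved under pics/ and viewed, about 8 in all and at most 12, crops included, and the job is handed in when it is done.

Besides the shell and the picture viewer there is one more tool, called after "Emit:" by a JSON object that holds its "method" and its "body", one argument or row to a line. jog_arm: Moves the arm, as the interface text tells. Its arguments: {"type":"object","properties":{"steps":{"type":"array"},"squeeze":{"type":"number"}},"required":["steps"]}

```bash
mkdir -p pics; ls; cat > h.py <<'E'
import numpy as np, cv2
from bench import readout, cams, ticket, finder, robot
def cal(n):
    c=cams.calibration(n); K=np.array([[c['fx'],0,c['cx']],[0,c['fy'],c['cy']],[0,0,1.]]); R=cv2.Rodrigues(np.array(c['rvec'],float))[0]
    return K,R,np.array(c['tvec'],float).ravel()
def cloud(n,d,c=None):
    K,R,t=c or cal(n); v,u=np.mgrid[:d.shape[0],:d.shape[1]]
    p=np.stack([(u-K[0,2])/K[0,0]*d,(v-K[1,2])/K[1,1]*d,d],-1)
    return (p-t)@R
def proj(n,P,c=None):
    K,R,t=c or cal(n); q=(np.atleast_2d(P)@R.T+t)@K.T; return q[:,:2]/q[:,2:]
E
python3 - <<'E'
from h import *
ims=[]
for n in ("scene","top"):
    p,d=cams.get_image(n); np.savez(f'{n}0.npz',p=p,d=d); cv2.imwrite(f'pics/{n}0.png',p)
    P=cloud(n,d)
    for t in ("blue_module","rack","slot_floor","keeper_pin","keeper","red_module"):
        for r in finder.recognise(n,t)[:4]:
            u,v=map(int,r['at']); print(n,t,[u,v],round(r['confidence'],2),P[v,u].round())
print(readout.get_state()['time'])
E
```

```text
pics
scene blue_module [323, 177] 0.87 [496. 171.  52.]
scene blue_module [298, 208] 0.69 [566.  61.  39.]
scene blue_module [334, 202] 0.65 [613. 135.  68.]
scene blue_module [185, 233] 0.64 [ 518. -218.   25.]
scene rack [355, 207] 0.62 [610. 203.  24.]
scene slot_floor [248, 245] 0.95 [617. -97.  21.]
scene slot_floor [189, 231] 0.61 [ 515. -207.   24.]
scene keeper_pin [248, 223] 0.63 [604. -89.  78.]
scene keeper_pin [193, 203] 0.58 [ 495. -184.   89.]
scene keeper_pin [132, 260] 0.49 [ 633. -359.  105.]
scene keeper [331, 200] 0.66 [600. 134.  64.]
scene keeper [198, 202] 0.55 [ 498. -172.   90.]
scene red_module [359, 197] 0.72 [606. 214.  50.]
top blue_module [185, 231] 0.71 [595. 214.  18.]
top blue_module [211, 232] 0.55 [585. 139.  70.]
top blue_module [245, 241] 0.49 [563.  55.  77.]
top rack [185, 232] 0.56 [592. 212.  24.]
top slot_floor [302, 225] 0.93 [603. -81.  82.]
top slot_floor [404, 216] 0.86 [ 638. -344.   29.]
top slot_floor [353, 259] 0.6 [ 530. -215.    6.]
top keeper_pin [300, 233] 0.67 [585. -77.  70.]
top keeper_pin [417, 215] 0.58 [ 628. -354.   95.]
top keeper_pin [343, 273] 0.55 [ 489. -175.   90.]
top keeper [345, 271] 0.63 [ 494. -180.   91.]
top keeper [303, 229] 0.62 [595. -84.  67.]
top keeper [416, 216] 0.57 [ 626. -354.   89.]
top red_module [177, 227] 0.72 [594. 218.  82.]
top red_module [343, 274] 0.23 [ 487. -175.   91.]
0.7
```

View pics/scene0.png

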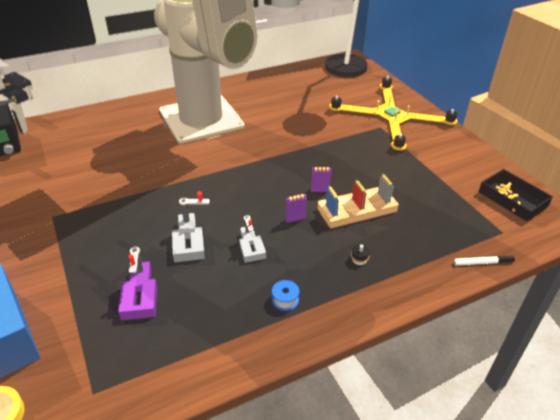

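View pics/top0.png

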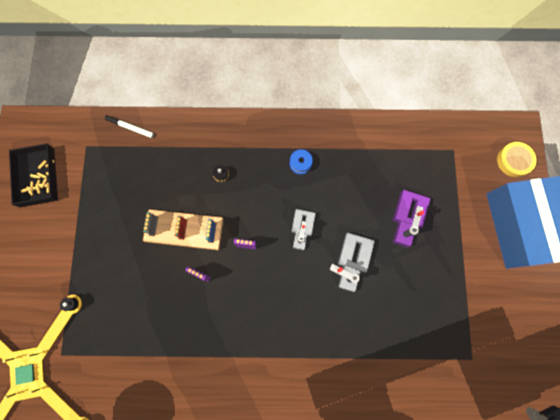

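The blue module could be confused with the purple modules at scene (297,208) and (321,178), as against the blue one at (332,200). The slot could be the large grey jig at scene (188,240) / top (355,255), the small grey at top (302,228) or the purple at top (410,217). By the description I choose the blue one at (332,200) and the large grey jig. I'll check that choice from close by.

```bash
python3 - <<'E'
from h import *
a=np.load('top0.npz')['p'];b=np.load('scene0.npz')['p']
c1=cv2.resize(a[195:305,140:330][:, :],None,fx=2.1,fy=2.1,interpolation=3)
c2=cv2.resize(a[225:300,315:390],(400,400),interpolation=3)
c3=cv2.resize(b[180:270,165:275],(400,327),interpolation=3)
o=np.zeros((600,800,3),np.uint8);o[:231,:399]=c1;o[:400,400:800]=c2;o[231:558,:400]=c3
cv2.imwrite('pics/crop.png',o)
s=readout.get_state();print(s['position'],s['tcp_rot'],s['time'],s['finger_gap'])
K,R,t=cal('wrist');print(K,R,-R.T@t)
d=np.load('top0.npz')['d'];P=cloud('top',d)
np.set_printoptions(linewidth=200,suppress=True)
# jig points
q=P[225:300,315:390];m=(q[...,2]>20)&(q[...,2]<35)&(q[...,1]<-140);print(cv2.minAreaRect(q[m][:,:2].astype(np.float32)))
m=(q[...,2]>80);print(cv2.minAreaRect(q[m][:,:2].astype(np.float32)),m.sum())
q=P[195:260,135:228];m=(q[...,2]>18)&(q[...,2]<32);print('rack',cv2.minAreaRect(q[m][:,:2].astype(np.float32)))
m=(q[...,2]>65)
n,l=cv2.connectedComponents(m.astype(np.uint8))
for i in range(1,n): print(cv2.minAreaRect(q[l==i][:,:2].astype(np.float32)),(l==i).sum(),q[l==i][:,2].max())
E
```

```text
[ 250.55913536 -545.1812986   404.7544167 ] [[ 9.08631998e-01  4.17597762e-01 -2.71514738e-05]
 [ 4.17597760e-01 -9.08631998e-01 -5.26827492e-05]
 [-4.66708960e-05  3.65308370e-05 -9.99999998e-01]] 0.7 1.000695061449733
[[328.46520814   0.         277.79082025]
 [  0.         328.46520814 207.56862563]
 [  0.           0.           1.        ]] [[ 4.18224108e-01 -9.08343570e-01  7.44280242e-04]
 [-8.78708964e-01 -4.04371732e-01  2.53681016e-01]
 [-2.30128554e-01 -1.06749522e-01 -9.67287645e-01]] [ 314.02724681 -515.59496848  384.35200765]
((520.3804931640625, -212.85113525390625), (70.01930236816406, 135.4583740234375), 74.36272430419922)
((477.017578125, -112.86351013183594), (48.964202880859375, 192.13861083984375), 11.666061401367188) 215
rack ((600.19775390625, 218.6608428955078), (191.55035400390625, 80.65615844726562), 84.31405639648438)
((433.61529541015625, -23.729206085205078), (0.0, 0.0), 0.0) 1 1038.726085573196
((433.61529541015625, -23.729206085205078), (0.0, 0.0), 0.0) 1 1038.726085573196
((433.61529541015625, -23.729206085205078), (0.0, 0.0), 0.0) 1 1038.726085573196
(
[... 878 characters left out ...]
9206085205078), (0.0, 0.0), 0.0) 1 1038.726085573196
((433.61529541015625, -23.729206085205078), (0.0, 0.0), 0.0) 1 1038.726085573196
((433.61529541015625, -23.729206085205078), (0.0, 0.0), 0.0) 1 1038.726085573196
((433.61529541015625, -23.729206085205078), (0.0, 0.0), 0.0) 1 1038.726085573196
((433.61529541015625, -23.729206085205078), (0.0, 0.0), 0.0) 1 1038.726085573196
((433.61529541015625, -23.729206085205078), (0.0, 0.0), 0.0) 1 1038.726085573196
((433.61529541015625, -23.729206085205078), (0.0, 0.0), 0.0) 1 1038.726085573196
((433.61529541015625, -23.729206085205078), (0.0, 0.0), 0.0) 1 1038.726085573196
((433.61529541015625, -23.729206085205078), (0.0, 0.0), 0.0) 1 1038.726085573196
```

View pics/crop.png

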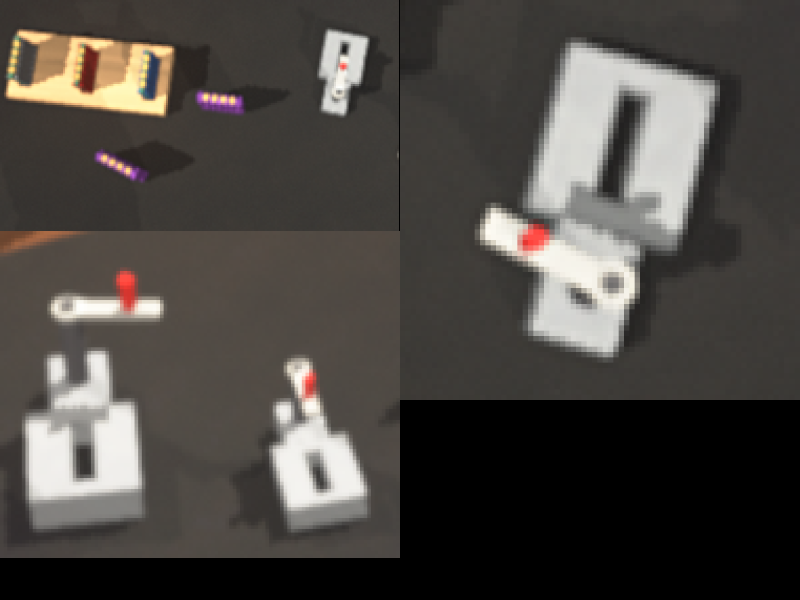

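The crops confirm it. The blue module is the right-hand one in the rack, and the large grey jig has its keeper swung open to about 75°, pivot nearest the robot. The small grey and purple jigs are look-alikes. Next I'll move over the jig for a close look.

Emit:
{"method": "jog_arm", "body": {
  "steps": [
    [[9.3,4.85,-2.35,0.75,0],[9.3,4.85,-2.35,0.75,0],[9.3,4.85,-2.35,0.75,0],[9.3,4.85,-2.35,0.75,0],[9.3,4.85,-2.35,0.75,0],[9.3,4.85,-2.35,0.75,0],[9.3,4.85,-2.35,0.75,0],[9.3,4.85,-2.35,0.75,0],[9.3,0,0,0,0.176],[9.3,0,0,0,0.176],[9.3,0,0,0,0.176],[9.3,0,0,0,0.176]]
  ]
}}

```text
time: 2.2
position: [524.7, -212.2, 344.8]
tcp_rot: [[0.961, -0.275, 0.0], [-0.275, -0.961, -0.0], [0.0, 0.0, -1.0]]
contact_force: [0.2, -0.1, -0.3]
finger_gap: 1.0
```

```bash
cat > look.py <<'E'
import sys; from h import *
np.set_printoptions(linewidth=200,suppress=True)
n=sys.argv[1]; c=cal('wrist'); s=readout.get_state(); p,d=cams.get_image('wrist')
np.savez(n+'.npz',p=p,d=d,K=c[0],R=c[1],t=c[2]); cv2.imwrite(f'pics/{n}.png',p)
T=s['tcp_rot'];print(s['time'],np.round(s['position'],1),'th',np.degrees(np.arctan2(T[1][0],T[0][0])).round(2),'F',np.round(s['contact_force'],1),s['finger_gap'])
P=cloud('w',d,c)
for t in sys.argv[2:]:
    for r in finder.recognise('wrist',t)[:4]:
        u,v=map(int,r['at']); print(t,[u,v],round(r['confidence'],2),P[v,u].round(1))
E
python3 look.py w1 slot_floor keeper_pin keeper_pivot keeper
```

```text
2.2 [ 524.7 -212.2  344.8] th -15.97 F [ 0.2 -0.1 -0.3] 1.000142564897001
slot_floor [411, 48] 0.87 [ 618.2 -353.4   28.4]
slot_floor [278, 194] 0.7 [ 525.6 -212.7    9.2]
slot_floor [121, 148] 0.67 [609.3 -81.6   8.4]
slot_floor [247, 269] 0.33 [ 492.5 -178.3   91.1]
keeper_pin [452, 44] 0.78 [ 607.6 -353.1   92. ]
keeper_pin [96, 175] 0.76 [592.  -81.8  66.4]
keeper_pin [245, 272] 0.68 [ 490.3 -175.9   90.6]
keeper_pivot [120, 150] 0.83 [607.7 -81.8  12.2]
keeper_pivot [414, 48] 0.8 [ 617.4 -355.5   28.9]
keeper_pivot [279, 198] 0.78 [ 521.9 -212.6   11.1]
keeper [98, 169] 0.94 [595.9 -85.6  66.9]
keeper [451, 46] 0.91 [ 606.6 -352.3   92. ]
```

View pics/w1.png

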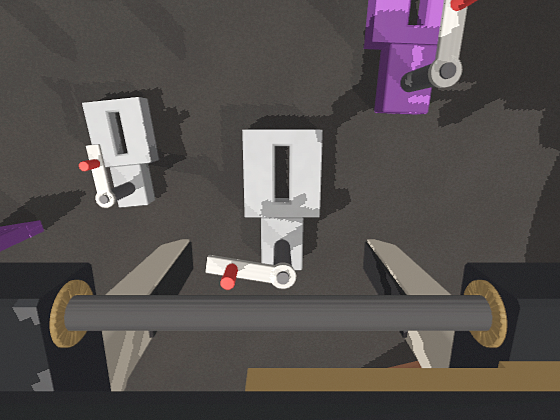

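The large jig is in the centre: block at (283,172), slot at (282,173), pivot at (283,275), red pin at (229,275). The bar points left. What looked like a fork before was only a shadow. Next I'll measure these.

```bash
cat > jig.py <<'E'
import sys; from h import *
np.set_printoptions(linewidth=200,suppress=True)
z=np.load(sys.argv[1]+'.npz');p=z['p'].astype(int);d=z['d'];P=cloud('w',d,(z['K'],z['R'],z['t']))
near=np.hypot(P[...,0]-545,P[...,1]+220)<100
m=(near&(P[...,2]>24)&(P[...,2]<32)).astype(np.uint8)
# block+tail outline at z28
n,l,st,_=cv2.connectedComponentsWithStats(m);i=1+st[1:,4].argmax()
r=cv2.minAreaRect(P[l==i][:,:2].astype(np.float32));print('block top',r,np.median(P[l==i][:,2]))
# slot: dark hole inside block
cs,h=cv2.findContours((l==i).astype(np.uint8),cv2.RETR_CCOMP,cv2.CHAIN_APPROX_NONE)
for c,hh in zip(cs,h[0]):
    if hh[3]>=0 and len(c)>30:
        q=np.array([P[v,u] for u,v in c[:,0]]);print('slot',cv2.minAreaRect(q[:,:2].astype(np.float32)),np.median(q[:,2]))
nb=np.hypot(P[...,0]-485,P[...,1]+190)<90
k=nb&(P[...,2]>86)&(P[...,2]<95)&(abs(p[...,2]-p[...,0])<25)
print('bar',cv2.minAreaRect(P[k][:,:2].astype(np.float32)),np.median(P[k][:,2]),k.sum())
rd=nb&(p[...,2]>p[...,1]+60)&(P[...,2]>80)
q=P[rd];top=q[q[:,2]>q[:,2].max()-4];print('pin top',top.mean(0),len(top),'max',q[:,2].max())
E
python3 jig.py w1
```

```text
block top ((520.0128784179688, -214.3140869140625), (70.30791473388672, 133.287109375), 73.95175170898438) 27.5268332801509
slot ((546.2317504882812, -221.90188598632812), (15.628231048583984, 54.16930389404297), 73.8708267211914) 26.17798134072308
bar ((489.6558532714844, -179.97889709472656), (69.60066986083984, 20.610836029052734), 64.46686553955078) 90.49293943709927 1543
pin top [ 496.75775653 -166.95323378  114.23029593] 153 max 116.01962543341713
```

Emit:
{"method": "jog_arm", "body": {
  "steps": [
    [[6,-0.46,-5.15,0,0],[6,-0.46,-5.15,0,0],[6,-0.46,-5.15,0,0],[6,-0.46,-5.15,0,0],[6,-0.46,-5.15,0,0],[6,-0.46,-5.15,0,0],[6,-0.46,-5.15,0,0],[6,0,0,0,-0.18],[6,0,0,0,0]]
  ]
}}

```text
time: 3.58
position: [590.8, 144.1, 344.6]
tcp_rot: [[0.996, -0.09, -0.0], [-0.09, -0.996, -0.0], [-0.0, 0.0, -1.0]]
contact_force: [0.5, -0.9, 0.3]
finger_gap: 0.647
```

```bash
python3 look.py w2 blue_module rack; cat > rk.py <<'E'
import sys; from h import *
np.set_printoptions(linewidth=200,suppress=True)
z=np.load(sys.argv[1]+'.npz');p=z['p'];d=z['d'];P=cloud('w',d,(z['K'],z['R'],z['t']))
near=(np.hypot(P[...,0]-593,P[...,1]-144)<45)
for lo,hi in((77,90),(20,30)):
    m=(near&(P[...,2]>lo)&(P[...,2]<hi)).astype(np.uint8)
    n,l,st,_=cv2.connectedComponentsWithStats(m);i=1+st[1:,4].argmax();q=P[l==i]
    print(lo,cv2.minAreaRect(q[:,:2].astype(np.float32)),np.median(q[:,2]),len(q))
m=(abs(P[...,0]-600)<70)&(abs(P[...,1]-218)<130)&(P[...,2]>20)&(P[...,2]<29)
print('rack',cv2.minAreaRect(P[m][:,:2].astype(np.float32)))
E
python3 rk.py w2
```

```text
3.575 [590.8 144.1 344.6] th -5.17 F [ 0.5 -0.9  0.3] 0.6466361953815846
blue_module [380, 224] 0.95 [567.6  58.   54.6]
blue_module [280, 205] 0.94 [598.6 141.8  80.3]
blue_module [262, 290] 0.9 [493.6 169.3  16.7]
blue_module [105, 201] 0.4 [609.3 287.3  57.4]
rack [216, 186] 0.88 [607.9 200.1  24.7]
77 ((592.4599609375, 142.58575439453125), (5.908473968505859, 50.114105224609375), 83.82223510742188) 81.31974047230166 425
20 ((593.534423828125, 155.63079833984375), (66.277099609375, 80.57405853271484), 84.41316223144531) 24.56376129337561 4269
rack ((599.6780395507812, 217.28526306152344), (190.28829956054688, 80.56903839111328), 84.30654907226562)
```

View pics/w2.png

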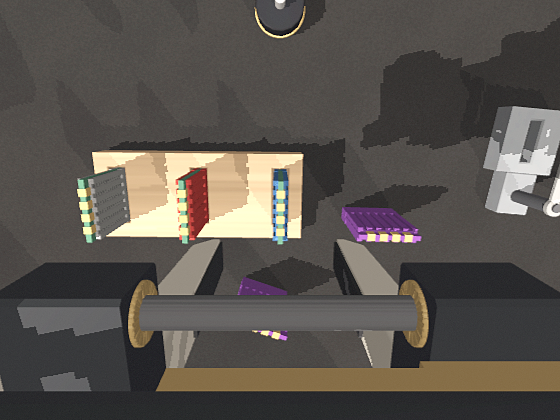

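```bash
python3 - <<'E'
from h import *
z=np.load('w2.npz');p=z['p'].astype(int);P=cloud('w',z['d'],(z['K'],z['R'],z['t']))
m=(P[...,1]<125)&(P[...,1]>0)&(abs(P[...,0]-570)<70)&(P[...,2]>15);m[:,:330]=0;m[260:]=0
a=np.radians(-5.7);u=(P[m][:,:2]-[592.5,142.6])@np.array([[np.cos(a),-np.sin(a)],[np.sin(a),np.cos(a)]])
print(m.sum(),u.min(0),u.max(0), np.percentile(u,[1,99],axis=0))
# offset
s=readout.get_state();T=np.array(s['tcp_rot']);print(T.T@(np.array([592.5,142.6,70+167])-s['position']))
E
```

```text
2547 [ -28.26707644 -113.74236109] [  8.21093538 -28.16188444] [[ -26.81938882 -112.49354059]
 [   7.85392001  -28.31413569]]
[1.60277345e+00 5.79787222e-02 1.07752653e+02]
```

```bash
python3 - <<'E'
from h import *
z=np.load('w2.npz');p=z['p'].astype(int);P=cloud('w',z['d'],(z['K'],z['R'],z['t']))
m=(p[...,0]>p[...,1]+35)&(p[...,2]>p[...,1]+35);m[:,:320]=0;m[:180]=0;m[260:]=0
a=np.radians(-5.7);u=(P[m][:,:2]-[592.5,142.6])@np.array([[np.cos(a),-np.sin(a)],[np.sin(a),np.cos(a)]])
w=np.c_[u,P[m][:,2]];print(m.sum(),np.percentile(w,[0,2,98,100],axis=0).round())
print(w[w[:,1]>-60][::15].round())
E
```

```text
1517 [[ -53. -149.   -0.]
 [ -27. -113.    2.]
 [ -15.  -63.   75.]
 [  68.    2.  324.]]
[[ 68.   2. 324.]]
```

Emit:
{"method": "jog_arm", "body": {
  "steps": [
    [[4,0.16,0,0,0.01],[4,0,0,2.65,0],[4,0,0,2.65,0],[4,0,0,2.65,0],[4,0,0,2.65,0],[4,0,0,0,0],[0,0,0,0,0],[0,0,0,0,0],[0,0,0,0,0],[0,0,0,0,0],[0,0,0,0,0],[0,0,0,0,0]]
  ],
  "squeeze": 25
}}

```text
time: 5.22
position: [592.9, 143.4, 239.8]
tcp_rot: [[0.995, -0.103, 0.002], [-0.103, -0.995, 0.0], [0.002, -0.0, -1.0]]
contact_force: [-0.9, -0.5, 6.2]
finger_gap: 0.129
```

Emit:
{"method": "jog_arm", "body": {
  "steps": [
    [[0,0,0,-1,0],[0,0,0,-2,0],[0,0,0,-3,0],[0,0,0,-3,0],[0,0,0,-3,0],[0,0,0,0,0]]
  ]
}}

```text
time: 5.98
position: [593.3, 143.6, 363.4]
tcp_rot: [[0.995, -0.103, 0.007], [-0.103, -0.995, 0.001], [0.006, -0.002, -1.0]]
contact_force: [-0.2, 0.3, -1.1]
finger_gap: 0.127
```

```bash
python3 - <<'E'
from h import *
s=readout.get_state();T=np.array(s['tcp_rot']);print(s['position'],s['finger_gap'],s['contact_force'],T)
print(T.T@(np.array([546.2,-221.9,s['position'][2]])-s['position']))
E
```

```text
[593.34193903 143.58135571 363.41423918] 0.12749637790506452 [-0.22604401  0.28887429 -1.14327844] [[ 0.99466845 -0.10291475  0.00657469]
 [-0.10292429 -0.99468855  0.00112737]
 [ 0.00642375 -0.00179806 -0.99997775]]
[ -9.27369202 368.39172245  -0.72197689]
```

Emit:
{"method": "jog_arm", "body": {
  "steps": [
    [[0,-0.13,3.0,0,0],[0,-0.13,5.2,0,0],[0,-0.13,5.2,0,0],[0,-0.13,5.2,0,0],[0,-0.13,5.2,0,0],[0,-0.13,5.2,0,0],[0,-0.13,5.2,0,0],[0,0,2.6,0,0],[0,0,0,0,0.09],[0,0,0,0,0.088],[0,0,0,0,0],[0,0,0,0,0]]
  ]
}}

```text
time: 7.48
position: [545.3, -221.5, 358.2]
tcp_rot: [[0.961, -0.275, -0.001], [-0.275, -0.961, 0.0], [-0.001, -0.0, -1.0]]
contact_force: [0.5, 0.5, -0.0]
finger_gap: 0.127
```

```bash
python3 look.py w3; python3 jig.py w3; python3 - <<'E'
from h import *
s=readout.get_state();print(np.round(s['tcp_rot'],4))
for n in('scene','top'):
    p,d=cams.get_image(n);np.savez(n+'3.npz',p=p,d=d)
    if n=='scene': cv2.imwrite('pics/s3.png',cv2.resize(p[90:290,120:320],(400,400),interpolation=3))
a=cv2.imread('pics/w3.png');b=cv2.imread('pics/s3.png');o=np.zeros((420,800,3),np.uint8);o[:,:400]=a[:,80:480];o[:400,400:]=b;cv2.imwrite('pics/c3.png',o)
E
```

```text
7.475 [ 545.3 -221.5  358.2] th -15.99 F [ 0.5  0.5 -0. ] 0.12702214480220125
block top ((542.7762451171875, -220.88613891601562), (70.14839935302734, 87.17189025878906), 74.01001739501953) 27.532835225147473
bar ((481.90142822265625, -192.1691436767578), (0.009148180484771729, 2.8010787963867188), 72.19408416748047) 89.99104389770086 3
[[ 9.612e-01 -2.757e-01 -5.000e-04]
 [-2.757e-01 -9.612e-01  3.000e-04]
 [-6.000e-04 -1.000e-04 -1.000e+00]]Traceback (most recent call last):
  File "jig.py", line 18, in <module>
    q=P[rd];top=q[q[:,2]>q[:,2].max()-4];print('pin top',top.mean(0),len(top),'max',q[:,2].max())
                         ~~~~~~~~~~^^
    return umr_maximum(a, axis, None, out, keepdims, initial, where)
ValueError: zero-size array to reduction operation maximum which has no identity
```

View pics/c3.png

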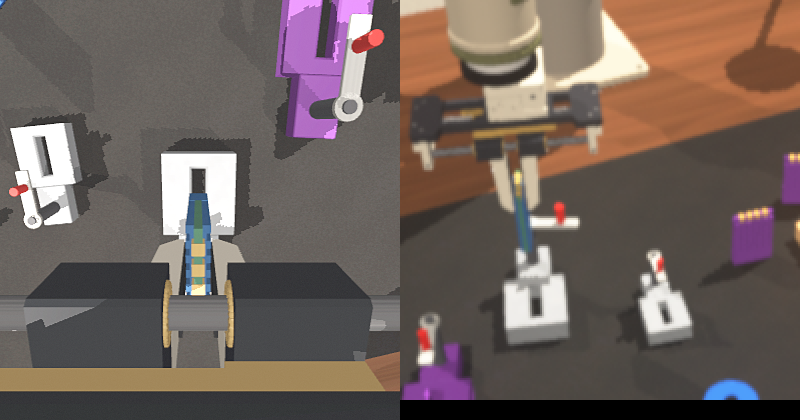

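The module is held upright and aligned over the slot, and the slot's far end is visible at about (198,178) in the left crop. I'll measure the module and the slot in this same picture.

```bash
python3 - <<'E'
from h import *
np.set_printoptions(linewidth=200,suppress=True)
z=np.load('w3.npz');P=cloud('w',z['d'],(z['K'],z['R'],z['t']))
a=np.radians(-16.0);A=np.array([[np.cos(a),-np.sin(a)],[np.sin(a),np.cos(a)]])
J=np.dstack([(P[...,:2]-[546.2,-221.9])@A,P[...,2]])
s=readout.get_state();print('tcp',(np.array(s['position'][:2])-[546.2,-221.9])@A)
m=(abs(J[...,1])<9)&(abs(J[...,0])<35)&(J[...,2]>100)&(J[...,2]<220);m[:,:250]&=True
for lo in range(115,205,10):
    q=J[m&(J[...,2]>=lo)&(J[...,2]<lo+10)]
    if len(q):print(lo,len(q),np.percentile(q[:,0],[2,50,98]).round(1),'y',np.percentile(q[:,1],[1,99]).round(1))
print('zmin/max',np.percentile(J[m][:,2],[0.5,99.5]))
# front face: row medians
for v in range(140,300,8):
    r=np.where(m[v])[0]
    if len(r)>3: print(v,r.min(),r.max(),J[v,r].mean(0).round(1),J[v,r][:,1].min().round(1),J[v,r][:,1].max().round(1))
f=(J[...,2]<24)&(abs(J[...,0])<38)&(abs(J[...,1])<12)
print('slot',np.percentile(J[f],[0,5,50,95,100],axis=0).round(1))
t=(J[...,2]>24)&(J[...,2]<32)&(abs(J[...,0])<45)&(abs(J[...,1])<45)&(J[...,0]>0)
print('blk',np.percentile(J[t],[0,1,99,100],axis=0).round(1))
c=z['p'];print('K',z['K'][0,2])
for X in (26,-26):
  for Y in(-7,7): print(X,Y,proj('w',np.r_[A@[X,Y]+[546.2,-221.9],28],(z['K'],z['R'],z['t'])))
E
```

```text
tcp [-0.76541327  0.12953819]
115 1 [22.9 22.9 22.9] y [-3.2 -3.2]
125 63 [22.8 23.1 23.4] y [-5.1  6. ]
135 76 [22.7 23.  23.3] y [-5.5  6.4]
145 87 [22.3 22.8 23.2] y [-5.3  6.1]
155 99 [22.3 22.7 23.4] y [-5.4  6.3]
165 133 [ 6.4 22.6 23.3] y [-8.9  8.5]
175 216 [ 6.1 22.4 23.3] y [-8.7  8.9]
185 1147 [-14.4   7.6  23.1] y [-8.3  8.2]
195 1000 [-8.5  6.5 23. ] y [-8.4  8.6]
zmin/max [126.54191942 219.14516257]
196 268 286 [ 23.1   0.8 135. ] -4.9 6.4
204 268 287 [ 22.8   0.4 154.3] -5.0 5.9
212 267 288 [ 22.8   0.3 171.7] -5.1 5.9
220 266 289 [ 22.8   0.4 186.1] -5.2 6.0
228 265 290 [ 21.7   0.4 195.2] -5.4 6.2
236 266 289 [ 17.5   0.4 194.1] -5.2 6.0
244 261 295 [ 12.8  -0.  192. ] -8.6 8.9
252 260 296 [  9.2   0.1 193.2] -8.6 8.8
260 259 298 [  6.5  -0.1 196.4] -9.0 8.8
268 258 299 [  4.2  -0.  200.1] -8.8 8.8
276 257 300 [  2.   -0.  203.6] -8.7 8.7
284 259 296 [ -2.7   0.3 202.2] -7.0 7.7
292 263 292 [ -9.6   0.4 197. ] -5.6 6.3
slot [[-1.5 -7.   5.7]
 [-0.3 -6.9  6.7]
 [11.2  0.   8.1]
 [22.4  7.1 13.5]
 [24.   7.1 18.9]]
blk [[  0.  -35.   24. ]
 [  0.8 -34.4  24.9]
 [ 39.9  34.6  29.3]
 [ 40.   35.1  30.4]]
K 277.79082025310674
26 -7 [[285.44499728 168.11922555]]
26 7 [[270.63135898 168.10655563]]
-26 -7 [[285.08565165 220.771063  ]]
-26 7 [[270.87706705 220.7598684 ]]
```

Emit:
{"method": "jog_arm", "body": {
  "steps": [
    [[0,0.17,0.04,1,0],[0,0,0,2.4,0],[0,0,0,2.4,0],[0,0,0,2.0,0],[0,0,0,0.5,0],[0,0,0,0,0],[0,0,0,0,0]]
  ]
}}

```text
time: 8.5
position: [547.5, -222.9, 277.0]
tcp_rot: [[0.961, -0.277, 0.002], [-0.277, -0.961, -0.001], [0.002, 0.0, -1.0]]
contact_force: [0.7, -0.1, -1.1]
finger_gap: 0.122
```

```bash
python3 look.py w4; cat > j4.py <<'E'
import sys; from h import *
np.set_printoptions(linewidth=200,suppress=True)
z=np.load(sys.argv[1]+'.npz');P=cloud('w',z['d'],(z['K'],z['R'],z['t']))
a=np.radians(-16.0);A=np.array([[np.cos(a),-np.sin(a)],[np.sin(a),np.cos(a)]])
J=np.dstack([(P[...,:2]-[546.2,-221.9])@A,P[...,2]])
s=readout.get_state();print('tcp',(np.array(s['position'][:2])-[546.2,-221.9])@A,np.array(s['tcp_rot'])[:,2].round(4))
m=(abs(J[...,1])<12)&(J[...,0]>15)&(J[...,0]<35)&(J[...,2]>32)&(J[...,2]<220)
for lo in range(32,132,10):
    q=J[m&(J[...,2]>=lo)&(J[...,2]<lo+10)]
    if len(q):print(lo,len(q),np.percentile(q[:,0],[2,50,98]).round(1),'y',np.percentile(q[:,1],[0,1,99,100]).round(1))
print('z',np.percentile(J[m][:,2],[0.5,99.5]))
f=(J[...,2]<24)&(abs(J[...,0])<38)&(abs(J[...,1])<12)
print('slot',np.percentile(J[f],[0,1,50,99,100],axis=0).round(1))
t=(J[...,2]>24)&(J[...,2]<32)&(abs(J[...,0])<45)&(abs(J[...,1])<45)&(J[...,0]>0)
print('blk',np.percentile(J[t],[0,1,99,100],axis=0).round(1))
E
python3 j4.py w4
```

```text
8.5 [ 547.5 -222.9  277. ] th -16.11 F [ 0.7 -0.1 -1.1] 0.1216306762259609
tcp [ 1.51198233 -0.55682953] [ 0.0018 -0.0009 -1.    ]
42 54 [25.9 26.1 26.4] y [-6.  -6.   5.1  5.2]
52 71 [25.9 26.1 26.4] y [-6.3 -6.3  5.5  5.6]
62 88 [25.3 25.8 26.3] y [-6.1 -6.1  5.3  5.4]
72 95 [25.3 25.7 26.3] y [-6.3 -6.3  5.5  5.6]
82 108 [25.2 25.7 26.2] y [-6.1 -6.1  5.3  5.6]
92 132 [25.2 25.7 26.3] y [-6.3 -6.2  5.4  5.5]
102 359 [15.5 24.2 26.1] y [-6.4 -6.3  5.5  5.6]
112 424 [15.3 20.4 26.1] y [-6.3 -5.8  5.3  5.4]
z [ 54.15866235 213.77059547]
slot [[16.6 -7.   6.4]
 [17.5 -7.   6.8]
 [20.7 -0.   8. ]
 [22.4  7.   9.6]
 [22.5  7.   9.9]]
blk [[  0.  -35.1  24. ]
 [  0.3 -34.4  25.7]
 [ 39.7  34.4  29.1]
 [ 40.   35.3  29.9]]
```

Emit:
{"method": "jog_arm", "body": {
  "steps": [
    [[0,-0.07,-0.04,0,0],[0,0,0,0.6,0],[0,0,0,0.6,0],[0,0,0,0.4,0],[0,0,0,0.4,0],[0,0,0,0.4,0],[0,0,0,0.3,0],[0,0,0,0,0],[0,0,0,0,0]]
  ]
}}

```text
time: 9.68
position: [546.5, -222.1, 248.9]
tcp_rot: [[0.961, -0.278, 0.0], [-0.278, -0.961, -0.0], [0.0, 0.0, -1.0]]
contact_force: [0.7, -0.0, -0.8]
finger_gap: 0.13
```

```bash
python3 look.py w5; python3 j4.py w5
```

```text
9.675 [ 546.5 -222.1  248.9] th -16.11 F [ 0.7 -0.  -0.8] 0.13013501983591383
tcp [ 0.40436678 -0.08839806] [ 0.0004 -0.0002 -1.    ]
32 84 [23.8 24.4 24.9] y [-5.7 -5.6  5.9  6. ]
42 93 [23.8 24.2 24.9] y [-5.8 -5.7  6.1  6.2]
52 108 [23.7 24.2 24.8] y [-5.7 -5.6  5.9  5.9]
62 124 [23.8 24.2 24.8] y [-5.8 -5.7  6.1  6.1]
72 184 [16.2 24.1 24.8] y [-5.8 -5.8  6.1  6.1]
82 553 [15.2 20.3 24.6] y [-5.8 -5.7  5.9  6. ]
z [ 39.75496748 185.61618673]
slot [[15.2 -7.   6.9]
 [15.5 -7.   7. ]
 [22.3 -1.1 19.6]
 [24.8  7.  23.4]
 [24.9  7.  23.5]]
blk [[  0.  -35.1  24. ]
 [  0.5 -34.3  24.9]
 [ 39.8  34.4  29.2]
 [ 40.   35.1  31.9]]
```

Emit:
{"method": "jog_arm", "body": {
  "steps": [
    [[0,0,0,0.3,0],[0,0,0,0.3,0],[0,0,0,0.1,0],[0,0,0,0.1,0],[0,0,0,0,0],[0,0,0,0,0]]
  ]
}}

```text
time: 10.48
position: [546.5, -222.1, 240.8]
tcp_rot: [[0.961, -0.278, 0.0], [-0.278, -0.961, -0.0], [0.0, 0.0, -1.0]]
contact_force: [-0.2, 0.2, 0.3]
finger_gap: 0.125
```

Emit:
{"method": "jog_arm", "body": {
  "steps": [
    [[0,0,0,0.1,0],[0,0,0,0,0],[0,0,0,0,0]]
  ]
}}

```text
time: 10.85
position: [546.6, -222.1, 240.8]
tcp_rot: [[0.961, -0.277, 0.0], [-0.277, -0.961, -0.0], [0.0, 0.0, -1.0]]
contact_force: [-3.9, 1.2, 6.9]
finger_gap: 0.128
```

```bash
python3 - <<'E'
from h import *
s=readout.get_state();print(s['position'],s['contact_force'])
E
```

```text
[ 546.60372547 -222.08650324  240.80492864] [-3.93325987  1.16458245  6.87225939]
```

Emit:
{"method": "jog_arm", "body": {
  "steps": [
    [[3,0,0,0,0],[3,0,0,0,0],[3,0,0,0,0],[3,0,0,-1.5,0],[3,0,0,-3,0],[3,0,0,-4,0],[3,-1,0,-4,0],[3,-1,0,0,0],[3,0,0,0,0]]
  ]
}}

```text
time: 11.98
position: [526.8, -216.3, 365.1]
tcp_rot: [[0.961, -0.278, 0.0], [-0.278, -0.961, -0.0], [0.001, 0.0, -1.0]]
contact_force: [0.5, -0.3, -0.1]
finger_gap: 0.323
```

```bash
python3 look.py w6; python3 jig.py w6; python3 - <<'E'
from h import *
z=np.load('w6.npz');P=cloud('w',z['d'],(z['K'],z['R'],z['t']))
m=(np.hypot(P[...,0]-546,P[...,1]+222)<32)&(P[...,2]>79)&(P[...,2]<95)
q=P[m];print(cv2.minAreaRect(q[:,:2].astype(np.float32)),np.percentile(q[:,2],[5,50,95]),len(q))
E
```

```text
11.975 [ 526.8 -216.3  365.1] th -16.11 F [ 0.5 -0.3 -0.1] 0.3225730154471177
block top ((519.6158447265625, -214.2252655029297), (70.0476303100586, 134.29483032226562), 74.00664520263672) 27.536370559129917
slot ((538.4808349609375, -219.87362670898438), (15.677878379821777, 68.68977355957031), 73.57708740234375) 26.19346504834838
bar ((488.6888732910156, -179.45985412597656), (69.59053802490234, 20.454381942749023), 67.17025756835938) 90.52824737776454 835
((545.874755859375, -221.5819549560547), (5.80597448348999, 50.23670959472656), 73.83943176269531) [81.13753152 82.34777123 83.62213547] 388Traceback (most recent call last):
  File "jig.py", line 18, in <module>
    q=P[rd];top=q[q[:,2]>q[:,2].max()-4];print('pin top',top.mean(0),len(top),'max',q[:,2].max())
                         ~~~~~~~~~~^^
    return umr_maximum(a, axis, None, out, keepdims, initial, where)
ValueError: zero-size array to reduction operation maximum which has no identity
```

View pics/w6.png

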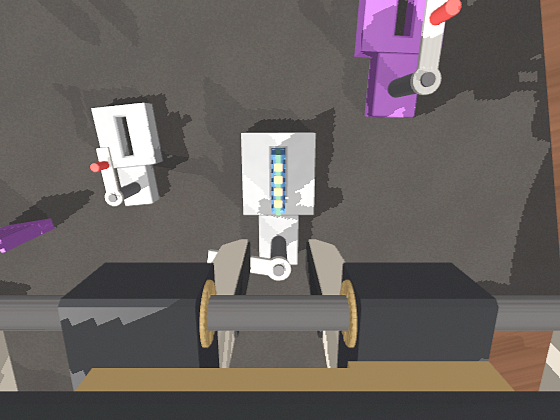

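The module is seated at (278,180), with its top at 82.3 mm (it read 81.3 in the rack for a nominal 82) and centred on the slot within 0.5 mm. The keeper is untouched. Next I'll pinch the pin.

Emit:
{"method": "jog_arm", "body": {
  "steps": [
    [[3,-4.25,-3.9,0,0],[3,0,0,0,-0.173],[3,0,0,0,-0.173],[3,0,0,0,-0.173],[3,0,0,0,-0.173],[3,0,0,0,-0.173],[3,0,0,0,-0.173],[3,0,0,0,-0.173],[3,0,0,0,-0.173],[3,0,0,0,0],[3,0,0,0,0]]
  ]
}}

```text
time: 13.4
position: [497.2, -167.2, 363.9]
tcp_rot: [[0.455, 0.891, -0.001], [0.891, -0.455, 0.001], [-0.0, -0.001, -1.0]]
contact_force: [-0.2, -0.0, -0.3]
finger_gap: 0.32
```

```bash
python3 look.py w7 keeper_pin; python3 - <<'E'
from h import *
s=readout.get_state();T=np.array(s['tcp_rot']);print(T.T@(np.array([496.8,-167,280.5])-s['position']))
p,d=cams.get_image('scene');P=cloud('scene',d);p=p.astype(int)
rd=(np.hypot(P[...,0]-495,P[...,1]+170)<60)&(p[...,2]>p[...,1]+60)&(P[...,2]>80)
print(rd.sum(),P[rd].mean(0),P[rd].min(0),P[rd].max(0))
E
```

```text
13.4 [ 497.2 -167.2  363.9] th 62.96 F [-0.2 -0.  -0.3] 0.3198547354067939
keeper_pin [331, 60] 0.94 [586.5 -82.   66.6]
keeper_pin [277, 227] 0.69 [ 494.1 -170.7  114.9]
keeper_pin [520, 337] 0.61 [ 630.9 -354.3  102.7]
[ 3.82422244e-03 -3.94032947e-01  8.37824134e+01]
35 [ 500.13366866 -167.95008437  107.13877396] [ 493.69560488 -171.96876008   91.97207931] [ 505.06613855 -162.57338349  117.58755234]
```

Emit:
{"method": "jog_arm", "body": {
  "steps": [
    [[3,0,0,2.6,0],[3,0,0,2.6,0],[3,0,0,2.0,0],[3,0,0,1.1,0],[3,0,0,0,0],[0.5,0,0,0,0],[0.5,0,0,0,0],[0.5,0,0,0,0],[0.5,0,0,0,0],[0.5,0,0,0,0]]
  ],
  "squeeze": 10
}}

```text
time: 14.8
position: [497.6, -167.3, 282.5]
tcp_rot: [[0.451, 0.892, 0.001], [0.892, -0.451, -0.0], [0.0, 0.001, -1.0]]
contact_force: [-0.3, 1.2, 6.0]
finger_gap: 0.102
```

Emit:
{"method": "jog_arm", "body": {
  "steps": [
    [[0.5,-0.03,0.45,-0.1,0.115],[0.5,-0.06,0.69,0,0.173],[0.5,-0.06,0.69,0,0.173],[0.5,-0.06,0.69,0,0.173],[0.5,-0.06,0.69,0,0.173],[0.5,0,0,0,0],[0.5,0,0,0,0]]
  ]
}}

```text
time: 15.68
position: [517.3, -191.3, 282.6]
tcp_rot: [[0.955, 0.295, -0.0], [0.295, -0.955, -0.0], [-0.0, 0.0, -1.0]]
contact_force: [0.5, -1.0, 1.3]
finger_gap: 0.102
```

```bash
cat > st.py <<'E'
from h import *
s=readout.get_state();T=np.array(s['tcp_rot']);v=np.array(s['position'][:2])-[478.9,-202.5]
print(s['time'],s['position'],s['contact_force'],s['torque'],'r',np.hypot(*v),'keeper deg',np.degrees(np.arctan2(v[1],v[0]))+16.05,'th',np.degrees(np.arctan2(T[1,0],T[0,0]))+16.05)
E
python3 st.py
```

```text
15.675 [ 517.34255744 -191.28072974  282.63750275] [ 0.48855323 -1.04323744  1.25114763] [-0.23618433 -0.10116922  0.05866186] r 40.04625135798184 keeper deg 32.31962379613158 th 33.215077311923665
```

Emit:
{"method": "jog_arm", "body": {
  "steps": [
    [[0.5,-0.06,0.69,0,0.173],[0.5,-0.06,0.69,0,0.173],[0.5,-0.06,0.65,0,0.165],[0.5,0,0.2,0,0.05],[0.5,0,0.1,0,0],[0.5,0,0,0,0],[0.5,0,0,0,0]]
  ]
}}

```text
time: 16.55
position: [517.5, -214.0, 282.7]
tcp_rot: [[0.965, -0.261, -0.0], [-0.261, -0.965, 0.0], [-0.0, -0.0, -1.0]]
contact_force: [0.9, 1.3, 0.4]
finger_gap: 0.1
```

```bash
python3 st.py
```

```text
16.55 [ 517.49053239 -214.04574285  282.67876693] [0.94472402 1.27438252 0.40858422] [ 0.31158872 -0.11994159  0.06670045] r 40.280682321138315 keeper deg -0.6064411105443739 th 0.9461671428905483
```

Emit:
{"method": "jog_arm", "body": {
  "steps": [
    [[0.5,0,0.1,0,0],[0.5,0,0.1,0,0],[0.5,0,0,0,0],[0.5,0,0,0,0]]
  ]
}}

```text
time: 17.05
position: [517.3, -214.8, 282.6]
tcp_rot: [[0.965, -0.261, 0.0], [-0.261, -0.965, 0.003], [-0.0, -0.003, -1.0]]
contact_force: [3.1, 10.4, 2.3]
finger_gap: 0.105
```

```bash
python3 st.py
```

```text
17.05 [ 517.30318287 -214.82575941  282.62201905] [ 3.11054227 10.41937537  2.31971227] [ 1.73078328 -0.53831531  0.02804209] r 40.33272615793464 keeper deg -1.7443817972197628 th 0.9351113538538325
```

Emit:
{"method": "jog_arm", "body": {
  "steps": [
    [[3,0,0,0,0],[3,0,0,0,0],[3,0,0,0,0],[3,0,0,0,0],[3,0,0,-2,0],[3,0,0,-4,0],[3,-1,0,-4,0],[3,-3,0,0,0],[3,-3,0,0,0],[3,0,0,0,0],[3,0,0,0,0]]
  ]
}}

```text
time: 18.42
position: [449.8, -198.2, 384.0]
tcp_rot: [[0.965, -0.262, 0.002], [-0.262, -0.965, -0.001], [0.002, 0.0, -1.0]]
contact_force: [0.5, 1.6, 0.1]
finger_gap: 0.323
```

```bash
python3 look.py w8; python3 jig.py w8; python3 - <<'E'
from h import *
z=np.load('w8.npz');P=cloud('w',z['d'],(z['K'],z['R'],z['t']))
m=(np.hypot(P[...,0]-546,P[...,1]+222)<32)&(P[...,2]>78)&(P[...,2]<86)
q=P[m];print(cv2.minAreaRect(q[:,:2].astype(np.float32)),np.percentile(q[:,2],[5,50,95]),len(q))
p,d=cams.get_image('scene');a=cv2.resize(p[130:310,100:400],(600,360),interpolation=3)
o=np.zeros((600,800,3),np.uint8);o[:360,:600]=a;o[360:,:400]=cv2.imread('pics/w8.png')[80:320,90:490];cv2.imwrite('pics/c8.png',o)
E
```

```text
18.425 [ 449.8 -198.2  384. ] th -15.21 F [0.5 1.6 0.1] 0.3228625010898113
block top ((519.6884765625, -214.1693115234375), (70.13434600830078, 135.29421997070312), 73.90592193603516) 27.576599240534932
slot ((519.25927734375, -212.43380737304688), (25.881534576416016, 128.1685333251953), 74.93636322021484) 27.347642316881533
bar ((502.712890625, -209.03614807128906), (19.290721893310547, 69.24586486816406), 74.50495147705078) 90.62981279683875 1402
pin top [ 517.25316822 -216.29747919  363.76759141] 8 max 363.76759140558477
((553.4575805664062, -223.6118927001953), (5.684881210327148, 33.814414978027344), 74.8253173828125) [80.89651764 82.42177441 83.66456557] 308
```

View pics/c8.png

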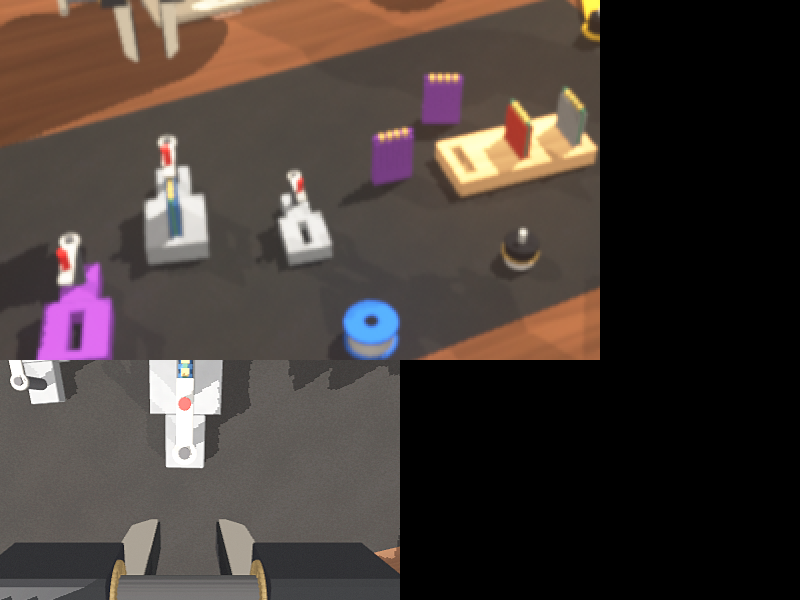

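The bar now lies straight over the module's end, at (185,400) in the lower crop. The module stands in the jig, and the other objects are in place. Handing in.

```bash
python3 -c "
from h import *
print(readout.get_state()['contact_force']); print(ticket.job_done())"
```

```text
[ 0.77700899 -0.12047775  0.42563579]
the job is handed in; nothing more can be done
None
```

The blue module now stands in the slot of the large grey jig, pads up. I let go of it and then swung the keeper closed by its red pin, and handed the job in at about 18.5 s of the 61 s.

- **Seating:** the module met the slot floor at the expected height. After release its top read 82.3–82.4 mm against a nominal 83. It had read about 0.7 mm low in the rack too, so I take it as fully down. It sits within 0.5 mm of the slot's centre.
- **Keeper:** I pushed until it stopped, at about 11 N. In the last picture the bar lies along the jig's x to within about 0.7°, which is within measuring noise. While I was still pressing, the gripper position implied −1.7°, which I put down to the arm flexing and the uncertainty in where the hinge is.
- **Other things:** the last picture shows the red and grey modules, the spool and the motor standing where they were. The purple modules and the other two jigs also look undisturbed. I did not measure any of these.
- **Failed check:** the script's reading of the pin top in the last picture came out at 364 mm, because it picked up gripper pixels, so I did not use it.

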